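# Take the yellow divider out of the hatch basket for washing

### The job

The chicks are out and the yellow divider needs washing. Slide it straight up out of its slot in the white hatch basket, lower it foot first into the green wash caddy until it stands on the bottom, and only then let go. Leave the blue and red dividers in their slots.

Things in the scene. Friction and masses are not known exactly. Their poses are not given: they have to be found in the camera images.
- divider_yellow: Yellow slatted panel, upright: 130 mm wide (its x), 5 thick (y), 105 high (z up), about 90 g. Origin: centre of its bottom edge. Grip bar along the middle of its top edge: 60 mm long (x), 10 thick (y), from 73 to 105 mm above the origin. Stands in one of the three slots of the fixed white basket, on its floor 4 mm above the table; walls 62 mm high, so the foot must rise 58 mm to come free.
- caddy: Green wash caddy, a narrow open trough fixed to the table. Inside 170 mm long (its x), 38 wide (y); walls 4 mm, outer rim strips to 28 mm from the middle; rim 65 mm and inner floor 5 mm above the table; base plate 200 x 68 x 5 mm. Origin: centre of its underside, z up. A divider stood in it, along its x, may lean on a side wall by up to 27 degrees.
- divider_blue: Blue divider, same shape and origin as the yellow, in another slot; it stays there. The basket (144 x 300 mm) holds the three dividers one behind another, 75 mm apart along its long axis (their y), in an order that varies; they stand 47 mm proud of its walls. Slots: pairs of ribs 9 mm apart on the long walls, 2 mm of play at each end.
- divider_red: Red divider, same shape and origin as the yellow, in the third slot of the basket; it stays there.
There are look-alikes about, which are no part of the job. Several things look just like the divider_yellow: the one meant starts nearest to the robot's base. Of the things that look like the caddy, take the one that is farthest to the robot's left at the start.

How it is judged:
By the outcome, as a careful person would: the job done as asked, in the order asked, and still so for the second after the job is handed in, with the robot touching nothing.
It also fails if it takes over 42 s, if anything falls off the work surface, if the arm or the gripper's body presses on something with over 40 N, if the wrist force passes 120 N, or if a joint passes its speed limit or range.

### The arm

A 6-joint arm with a two-finger parallel gripper is mounted at the origin on the work surface. World frame = base frame: x ahead of the robot, y to its left, z up, the work surface at z = 0. Lengths are in mm, angles in rad, forces in N, time in s.
With the tool pointing down it reaches from about 275 to 750 mm from the base axis. Payload 10.2 kg.
Tool frame: the origin (TCP) lies midway between the tips of the shut fingers; the grasp point (between the pads) lies 19 mm behind it (ctrl.grip_depth is the distance from the TCP to the grasp point, in mm); y points along the fingers, x is the direction in which the jaws open and shut, and the axes are right-handed (so a half turn about y gives the same grasp; the last joint's range is limited). The gripper opens to 85 mm and grips with 20 to 120 N. Pads are 22 mm wide; open, the fingers measure 114 mm over their backs; the gripper's body (76 mm by 85 mm) begins 54 mm behind the grasp point. The pads swing forward as they close: fully open they stand 13 mm farther back than shut.
Start: joints at [-0.223, 0.313, 1.498, -0, 1.331, -0.223], TCP at [525.006, -0.013, 231.294] pointing down, gripper open.
Joint ranges: [-2.94, 2.94], [-0.97, 2.17], [0.19, 2.56], [-1.23, 4.37], [0.02, 3.11], [-2.88, 2.88]. Speed limits (rad/s): [2.39, 2.39, 3.01, 3.14, 3.14, 3.14].

### API

Orientations are given as a unit quaternion [w, x, y, z].
In Python, from rig import ctrl gives the robot as it stands. The module is installed in compiled form; this text tells all that it offers.
- The arm moves only by the tool drive_tool, never from a script. Its arguments are lists of equal length, an entry for each row: "gripper": the closure, from 0 (fully open) to 1 (shut); "offset": the shift along the tool's x, y, z in m, a list of three; "turn": the turn about the tool's y in degrees. In form: {"gripper": [gripper, ...], "offset": [[tx, ty, tz], ...], "turn": [turn, ...]}. A call has 1 to 20 rows; each row shifts and turns the commanded pose from where the row before left it, along the tool's axes as they then stand; what a row does not reach is not made up. A row lasts 1/12 s, in which the tool goes at most 41.7 mm and 7.16 degrees, less where a joint would pass 70% of its speed; a pose out of reach is approached as far as the arm can. A call is refused whole if a number of a shift passes 0.0417 or a number of a turn 7.16, either way. A call with a gripper value outside its range is refused whole. The fingers move at their own pace and stop on an object; "force" is the grip in N (left out, the last holds). Time passes only in rows, so rows that do not move let the fingers close. It gives the time, the measured TCP pose, the force and the opening at its end, in the units of the state.
- ctrl.sense(): the state, without advancing time (a new reading comes with each control period).
- ctrl.capture(name): name is "scene" or "side" or "wrist"; returns (picture, depth): 480x640x3 uint8, red, green, blue; 480x640 float32, mm along the optical axis (not along the pixel's ray), 0 where there is no reading.
- ctrl.camera_params(name): a dict with "fovy" (degrees; the focal length in pixels is half the picture's height over the tangent of half this angle, whatever the lens; pixels are square), "cx", "cy" (the principal point, pixels), "view" (4x4, takes a point from world to camera coordinates); the wrist camera has in their place "tool_from_camera" (4x4, takes a point from camera to tool coordinates, whose origin is the TCP and whose axes are the tool frame's). Camera axes: x right, y down, z forward; pixel columns grow to the right and rows downward; lengths in mm; the calibration is good to about 2 mm. A picture is of the moment at which its call begins: read the wrist's pose just before it. camera_params takes no time and is no camera call.
- ctrl.finish_job(): hands the job in, once; it reports no verdict.
Trained networks look in the newest picture that a camera, given by its name, has taken for a name from the list of things; names that differ only in an ending like _2 or _b are one class to them, and where a whole thing is asked for, a point or a joint stands for the part that bears it (a point fixed in the world has none). Each returns a list of dicts, best first, with "score" (0 to 1); they miss things now and then, are a little off and sometimes report something else, mostly with a low value. They report only what shows in the picture. A call takes as long as a camera call. They do not tell look-alikes from the thing itself.
- ctrl.boxes_of(camera, query): "centre" ([x, y, z] in mm, in the coordinates of the camera as it stood for that picture, good to about 4 mm: the middle of the surface that is visible of it).
- ctrl.regions_of(camera, query): "mask" (480x640 bool, what is visible of it).
- ctrl.pinpoint(camera, query): "centre" ([x, y, z] in mm, in the coordinates of the camera as it stood for that picture, good to about 4 mm: a listed point, or the origin of a listed thing).
The state is a dict: "time_s": time; "joints": joint angles; "dq": joint speeds; "tau": joint torques, N m; "eef_pos": TCP position; "ee_rot": TCP orientation; "force": force on the tool from outside, world axes, zero at the start; "wrist_torque": the same for the moment, N m; "grip_width": opening from 0.0 (shut) to 1.0 (fully open).
Only numpy, scipy, OpenCV 4.12 (cv2) and the standard library are available. Lean on these libraries where they do the work, as an engineer would, in place of code of your own. Each camera call takes 0.05 s, during which the arm holds its last target.

## Working session

There is one attempt and no reset: what is moved stays moved. The work goes in short steps, Python scripts to look and compute and a tool call to move; the robot and the scene stay as the last step left them, time stands still between calls to the robot, and variables do not carry over. Pictures are saved under pics/ and viewed, and the job is handed in when it is done.

Besides the shell and the picture viewer there is one more tool, called after "Emit:" as name(argument=value, ...), one argument or row to a line, values as JSON. drive_tool: Moves the arm, as the interface text tells. Its arguments: {"type":"object","properties":{"gripper":{"type":"array","items":{"type":"number"}},"offset":{"type":"array","items":{"type":"array","items":{"type":"number"}}},"turn":{"type":"array","items":{"type":"number"}},"force":{"type":"number"}},"required":["gripper","offset","turn"]}

```bash
mkdir -p pics; python3 - <<'E'
from rig import ctrl
import cv2,numpy as np
s=ctrl.sense();print(s)
for n in ["scene","side"]:
    p,d=ctrl.capture(n);cv2.imwrite(f"pics/{n}0.png",p[:,:,::-1]);np.savez(f"{n}0.npz",p=p,d=d)
    c=ctrl.camera_params(n);V=np.array(c["view"]);print(n,c)
    for q in ["divider_yellow","caddy","divider_blue","divider_red"]:
        for r in ctrl.pinpoint(n,q):
            w=np.linalg.inv(V)@np.append(r["centre"],1);print(n,q,round(r["score"],2),w[:3].round(0))
E
```

```text
{'time_s': 0.0, 'joints': array([-2.23451212e-01,  3.13413498e-01,  1.49846260e+00,  1.16373189e-05,
        1.33100886e+00, -2.23393616e-01]), 'dq': array([-1.89841669e-04,  1.16242589e-03,  1.84036274e-03, -1.76856114e-03,
       -2.37917334e-03, -5.34878704e-05]), 'tau': array([-5.78409599e-04, -4.12261176e+01, -2.59742296e+01, -3.58453699e-04,
        4.11797926e-03, -1.23038126e-05]), 'eef_pos': array([5.24730755e+02, 2.50916921e-02, 2.30744153e+02]), 'ee_rot': array([ 7.07211764e-01, -7.07001502e-01,  4.66001337e-04,  4.23314710e-04]), 'force': array([ 0.07366456, -1.06662   ,  0.00158824]), 'wrist_torque': array([ 0.02443172,  0.04554342, -0.02549569]), 'grip_width': 1.0015133303694812}
scene {'fovy': 50.8100198356524, 'cx': 321.6787993831478, 'cy': 237.00356595456262, 'view': array([[-8.49589116e-01,  5.27408969e-01,  6.17360130e-03,
         5.21071735e+02],
       [ 4.36493886e-01,  7.09610811e-01, -5.53105401e-01,
        -1.06567980e+02],
       [-2.96093604e-01, -4.67217589e-01, -8.33088412e-01,
         1.34515085e+03],
       [ 0.00000000e+00,  0.00000000e+00,  0.00000
[... 343 characters left out ...]
.90913070396008, 'cx': 317.78444206891646, 'cy': 241.02759188445083, 'view': array([[ 9.80207324e-01, -1.97949717e-01, -3.08419302e-03,
        -5.48613865e+02],
       [-1.48341603e-01, -7.24062841e-01, -6.73593179e-01,
         1.58969112e+01],
       [ 1.31104430e-01,  6.60718482e-01, -7.39095878e-01,
         1.15863057e+03],
       [ 0.00000000e+00,  0.00000000e+00,  0.00000000e+00,
         1.00000000e+00]])}
side divider_yellow 0.7 [ 539. -234.    7.]
side divider_yellow 0.62 [656.  34.   0.]
side divider_yellow 0.57 [ 481. -542.    4.]
side caddy 0.58 [573. 189.   3.]
side caddy 0.58 [375.  36.  -2.]
side divider_blue 0.61 [ 537. -309.    7.]
side divider_red 0.65 [ 537. -161.    4.]
```

View pics/scene0.png

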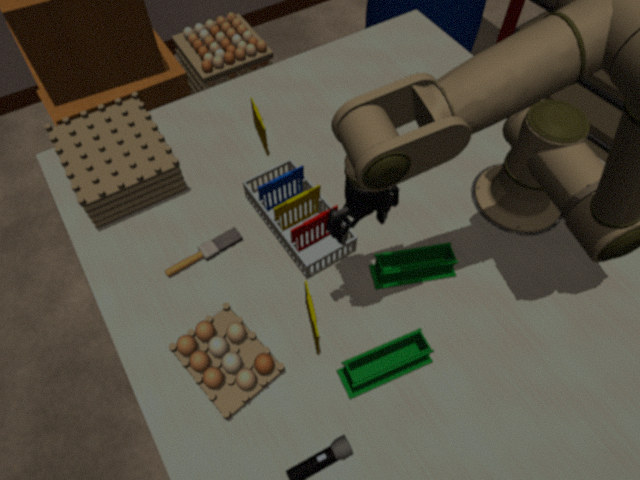

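View pics/side0.png

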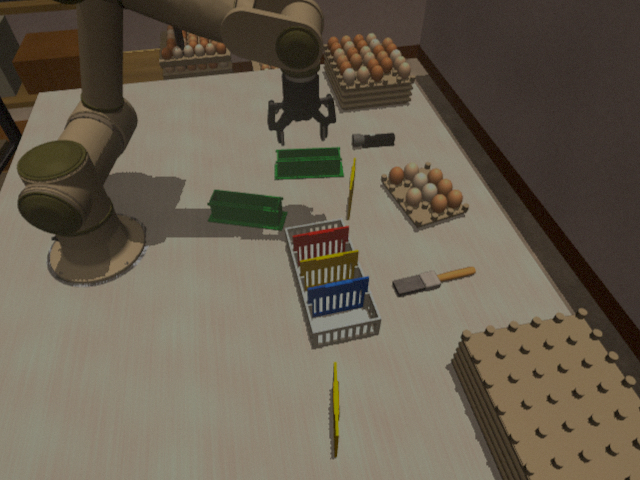

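```bash
cat > h.py <<'E'
import numpy as np,cv2
def cloud(d,c,m,V=None):
    f=240/np.tan(np.radians(c["fovy"]/2)); v,u=np.nonzero(m&(d>0)); z=d[v,u]
    P=np.c_[(u-c["cx"])/f*z,(v-c["cy"])/f*z,z,np.ones(len(z))]
    T=np.linalg.inv(c["view"]) if V is None else V
    return (P@T.T)[:,:3]
def proj(P,c):
    f=240/np.tan(np.radians(c["fovy"]/2)); q=np.c_[P,np.ones(len(P))]@np.array(c["view"]).T
    return np.c_[f*q[:,0]/q[:,2]+c["cx"],f*q[:,1]/q[:,2]+c["cy"]]
E
python3 - <<'E'
from rig import ctrl
from h import *
for n in ["scene","side"]:
    z=np.load(n+"0.npz");p,d=z["p"],z["d"];c=ctrl.camera_params(n)
    for q,lo,hi in [("divider_yellow",75,120),("divider_red",75,120),("divider_blue",75,120),("caddy",55,75),("caddy",-5,12)]:
        for r in ctrl.regions_of(n,q):
            P=cloud(d,c,r["mask"]);
            k=(P[:,2]>lo)&(P[:,2]<hi);Q=P[k]
            if len(Q)<8: print(n,q,"few",P.mean(0).round());continue
            re=cv2.minAreaRect(Q[:,:2].astype(np.float32))
            w=np.linalg.eigh(np.cov(Q[:,:2].T))[1][:,1]; 
            print(n,q,lo,round(r["score"],2),len(Q),"rect",np.round(re[0],1),np.round(re[1],1),round(re[2],1),"pca",round(np.degrees(np.arctan(w[1]/w[0])),1),"mean",Q.mean(0).round(1),"zmax",np.percentile(Q[:,2],98).round(1))
    x0,y0,w,h=(230,140,240,270) if n=="scene" else (190,120,200,240)
    cv2.imwrite(f"pics/{n}0c.png",cv2.resize(p[y0:y0+h,x0:x0+w,::-1],None,fx=2.2,fy=2.2,interpolation=2))
E
```

```text
scene divider_yellow 75 0.82 484 rect [ 541.1 -230.7] [128.8  13.2] 1.1 pca 1.9 mean [ 542.9 -229.7   95.6] zmax 110.3
scene divider_yellow 75 0.77 154 rect [ 484.9 -538.2] [132.3  10.7] 78.7 pca 78.3 mean [ 488.3 -529.2   96.5] zmax 108.2
scene divider_yellow 75 0.58 254 rect [661.9  37. ] [122.    9.7] 70.7 pca 70.6 mean [663.9  40.9 100. ] zmax 107.7
scene divider_red 75 0.76 423 rect [ 538.7 -156.8] [130.1  13. ] 1.7 pca 1.5 mean [ 549.8 -154.6   97.6] zmax 111.2
scene divider_blue 75 0.83 509 rect [ 544.7 -304.1] [103.1  91.5] 45.4 pca 1.9 mean [ 544.1 -304.7   96. ] zmax 110.3
scene caddy 55 0.7 1012 rect [573.6 190.2] [ 57.6 184.6] 82.2 pca -7.8 mean [575.2 192.   61.8] zmax 67.3
scene caddy 55 0.61 805 rect [379.6  33.8] [ 59.6 186.1] 69.2 pca -20.4 mean [380.5  36.8  61.6] zmax 67.2
scene caddy -5 0.7 1597 rect [565.7 189.1] [ 73.4 215.4] 82.3 pca -8.8 mean [580.8 194.    4.7] zmax 10.7
scene caddy -5 0.61 846 rect [365.8  23.2] [ 98.  218.9] 68.5 pca -22.4 mean [390.   40.4   5. ] zmax 11.5
side divider_yellow 75 0.92 692 rect [ 528.9 -239.8] [128.5  75.6] 35.3 pca 2.3 mean
[... 258 characters left out ...]
zmax 106.6
side divider_red 75 0.89 647 rect [ 533.7 -159.8] [129.2  14.5] 3.2 pca 2.0 mean [ 532.6 -161.4   95.6] zmax 110.2
side divider_blue 75 0.68 709 rect [ 539.7 -310.2] [130.7  11.6] 2.5 pca 2.1 mean [ 538.3 -311.1   96. ] zmax 110.5
side divider_blue few [567. 181.  35.]
side caddy 55 0.76 639 rect [376.3  30.3] [ 60.3 184.4] 68.7 pca -20.6 mean [375.8  24.4  61.2] zmax 66.8
side caddy 55 0.59 533 rect [568.3 187. ] [ 58.8 179.8] 82.2 pca -7.8 mean [567.5 183.6  61.1] zmax 66.9
side caddy -5 0.76 519 rect [376.  32.] [127.1 203.1] 88.1 pca -14.4 mean [379.8   7.9   5.2] zmax 11.1
side caddy -5 0.59 453 rect [575.1 228.6] [156.5 197.4] 82.9 pca -3.9 mean [566.1 171.4   4.7] zmax 11.4
```

View pics/scene0c.png

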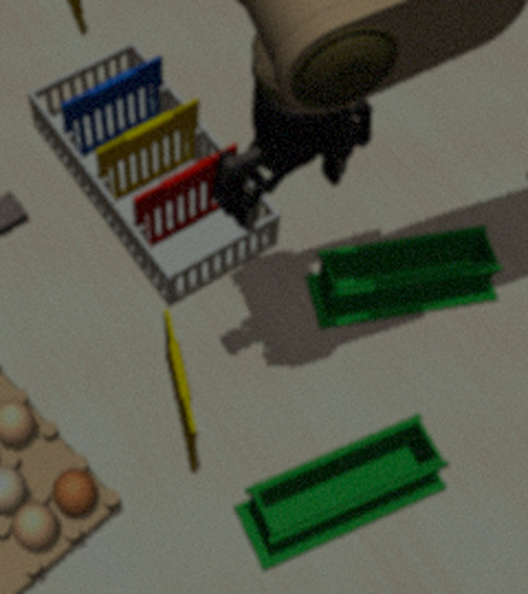

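Emit:
drive_tool(
  gripper=[0.3,0.3,0.3,0.3,0.3,0.3,0.3,0.3,0.3,0.3,0.3,0.3,0.3,0.3,0.3,0.3,0.3,0.3,0.3,0.3],
  offset=[
    [0.002,0,-0.02],
    [0.002,0,-0.03],
    [0.002,0,-0.03],
    [0.002,0,-0.03],
    [0.002,0,-0.03],
    [0.002,0,-0.03],
    [0,0,-0.03],
    [0,0,-0.02],
    [0,0,-0.013],
    [0,0,0],
    [0,0,0],
    [0,0,0],
    [0,0,0],
    [0,0,0],
    [0,0,0],
    [0,0,0],
    [0,0,0],
    [0,0,0],
    [0,0,0],
    [0,0,0],
  ],
  turn=[0,0,0,0,0,0,0,0,4,7,7,7,7,7,7,7,7,7,7,7],
)

```text
time_s: 2.67
eef_pos: [537.0, -233.0, 231.2]
ee_rot: [-0.536, 0.536, -0.461, 0.461]
force: [-0.0, -0.3, -0.1]
grip_width: 0.701
```

Emit:
drive_tool(
  gripper=[0.3,0.3,0.3,0.3],
  offset=[
    [0,0,0],
    [0,0,0],
    [0,0,0],
    [0,0,0],
  ],
  turn=[7,0,0,0],
)

```text
time_s: 3.0
eef_pos: [537.0, -233.0, 231.3]
ee_rot: [-0.51, 0.51, -0.49, 0.49]
force: [0.3, 0.3, -0.2]
grip_width: 0.696
```

```bash
python3 - <<'E'
from rig import ctrl
from h import *
from scipy.spatial.transform import Rotation as R
s=ctrl.sense();c=ctrl.camera_params("wrist")
p,d=ctrl.capture("wrist");cv2.imwrite("pics/w1.png",p[:,:,::-1])
T=np.eye(4);T[:3,:3]=R.from_quat(np.roll(s["ee_rot"],-1)).as_matrix();T[:3,3]=s["eef_pos"];print(s["eef_pos"],T[:3,:3].round(3),s["grip_width"],s["joints"].round(2))
V=T@np.array(c["tool_from_camera"])
for q in ["divider_yellow","divider_red","divider_blue"]:
  for r in ctrl.regions_of("wrist",q):
    P=cloud(d,c,r["mask"],V);Q=P[(P[:,2]>75)&(P[:,2]<125)]
    if len(Q)<20: continue
    top=Q[Q[:,2]>np.percentile(Q[:,2],95)-4]
    re=cv2.minAreaRect(top[:,:2].astype(np.float32));w=np.linalg.eigh(np.cov(top[:,:2].T))[1][:,1]
    print(q,round(r["score"],2),len(top),np.round(re[0],1),np.round(re[1],1),round(re[2],1),"pca",round(np.degrees(np.arctan(w[1]/w[0])),1),top.mean(0).round(1))
E
```

```text
[ 536.99552332 -232.99691225  231.2522711 ] [[ 0.038 -0.     0.999]
 [-0.999  0.     0.038]
 [-0.    -1.    -0.   ]] 0.6963313091862265 [-0.61  0.45  1.31  0.    1.39  0.92]
divider_yellow 0.91 28 [ 495.3 -476. ] [1.9 4.6] 81.3 pca -14.8 [ 494.9 -475.9   80.8]
divider_yellow 0.87 57 [636.4 -28.7] [6.4 3.3] 12.2 pca -6.6 [636.  -28.8  97.1]
divider_yellow 0.72 2003 [ 537.7 -232.2] [129.9  10. ] 2.5 pca 2.0 [ 541.6 -232.   109.2]
divider_red 0.71 2135 [ 536.1 -157.3] [127.4  10.5] 2.0 pca 2.1 [ 540.4 -157.6  109.1]
divider_blue 0.6 2107 [ 541.9 -306.7] [126.3  10.4] 2.2 pca 2.2 [ 546.1 -306.3  109.1]
divider_blue 0.23 2143 [ 536.1 -157.3] [127.4  10.5] 2.0 pca 2.1 [ 540.4 -157.5  109.1]
```

View pics/w1.png

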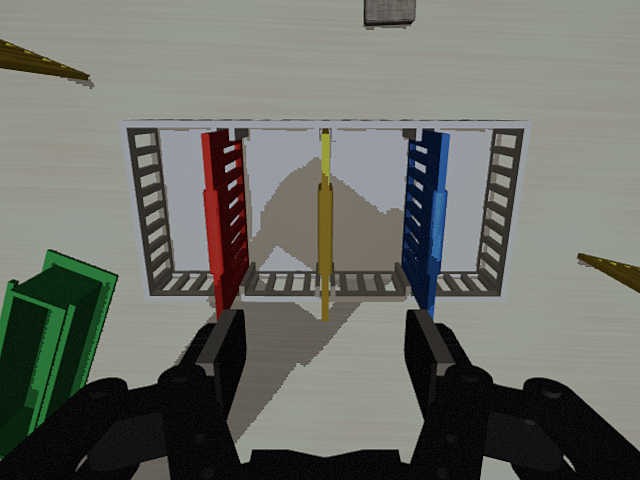

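Emit:
drive_tool(
  gripper=[0.3,0.3,0.3,0.4,0.4,0.4,0.4,0.4,0.4,0.4],
  offset=[
    [-0.0007,0.015,0.0005],
    [0,0.02,0],
    [0,0.025,0],
    [0,0.025,0],
    [0,0.025,0],
    [0,0.02,0],
    [0,0.015,0],
    [0,0.01,0],
    [0,0,0],
    [0,0,0],
  ],
  turn=[0,0,0,0,0,0,0,0,0,0],
)

```text
time_s: 4.03
eef_pos: [537.6, -232.4, 76.6]
ee_rot: [0.509, -0.509, 0.491, -0.491]
force: [-0.8, -0.1, 0.4]
grip_width: 0.601
```

Emit:
drive_tool(
  gripper=[0.5,0.6,0.7,0.8,0.9,1,1,1,1,1,1,1],
  offset=[
    [0,0,0],
    [0,0,0],
    [0,0,0],
    [0,0,0],
    [0,0,0],
    [0,0,0],
    [0,0,0],
    [0,0,0],
    [0,0,0],
    [0,0,0],
    [0,0,0],
    [0,0,0],
  ],
  turn=[0,0,0,0,0,0,0,0,0,0,0,0],
  force=40,
)

```text
time_s: 5.03
eef_pos: [537.7, -232.5, 76.8]
ee_rot: [0.509, -0.509, 0.491, -0.492]
force: [-0.1, -0.8, 5.2]
grip_width: 0.111
```

```bash
python3 - <<'E'
from rig import ctrl
from h import *
s=ctrl.sense();print(s["grip_width"]*85,s["force"],s["wrist_torque"],s["eef_pos"])
p,d=ctrl.capture("side");q,_=ctrl.capture("wrist")
cv2.imwrite("pics/s2.png",np.hstack([cv2.resize(p[170:370,230:430,::-1],(400,400)),cv2.resize(q[:,:,::-1],(400,300))[:, :].copy().repeat(1,0) if 0 else cv2.copyMakeBorder(cv2.resize(q[:,:,::-1],(400,300)),0,100,0,0,0)]))
E
```

```text
9.419727122202767 [-0.05026261 -0.75286713  5.24794431] [-0.00614204  0.12432427 -0.01671248] [ 537.70830937 -232.51449567   76.77789736]
```

View pics/s2.png

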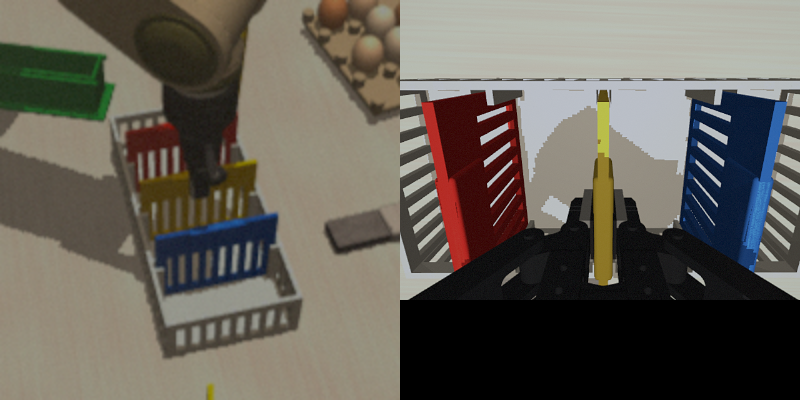

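Emit:
drive_tool(
  gripper=[1,1,1,1,1,1,1,1,1,1,1,1,1,1,1],
  offset=[
    [0,-0.004,0],
    [0,-0.006,0],
    [0,-0.008,0],
    [0,-0.01,0],
    [0,-0.01,0],
    [0,-0.01,0],
    [0,-0.01,0],
    [0,-0.01,0],
    [0,-0.015,0],
    [0,-0.015,0],
    [0,-0.015,0],
    [0,-0.015,0],
    [0,-0.012,0],
    [0,0,0],
    [0,0,0],
  ],
  turn=[0,0,0,0,0,0,0,0,0,0,0,0,0,0,0],
  force=50,
)

```text
time_s: 6.38
eef_pos: [537.5, -232.3, 216.7]
ee_rot: [0.509, -0.509, 0.491, -0.492]
force: [-0.1, 0.9, -1.1]
grip_width: 0.11
```

```bash
python3 - <<'E'
from rig import ctrl
from h import *
s=ctrl.sense();print(s["grip_width"]*85,s["force"],s["wrist_torque"],s["eef_pos"])
p,d=ctrl.capture("side");q,_=ctrl.capture("scene")
cv2.imwrite("pics/s3.png",np.hstack([cv2.resize(p[150:350,230:430,::-1],(400,400)),cv2.resize(q[100:300,220:420,::-1],(400,400))]))
E
```

```text
9.37901490950507 [-0.07703397  0.87925315 -1.11544785] [-0.00200656  0.04157503 -0.01174008] [ 537.54410876 -232.32142318  216.74490887]
```

View pics/s3.png

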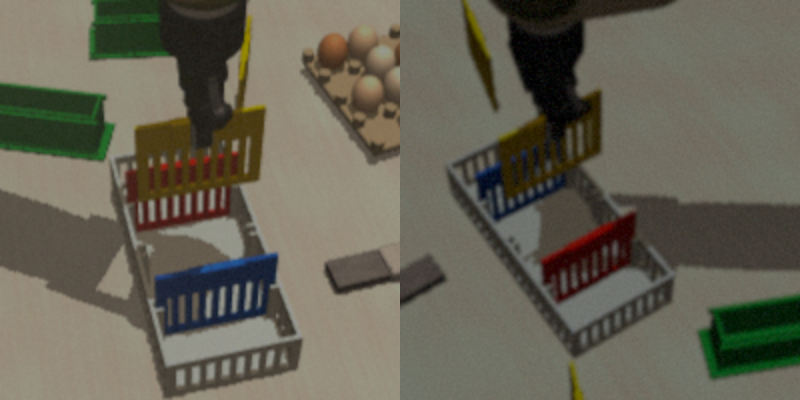

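Emit:
drive_tool(
  gripper=[1,1,1,1,1,1,1,1,1,1,1,1,1,1,1,1,1,1,1,1],
  offset=[
    [-0.01,0,0.0015],
    [-0.02,0,0.003],
    [-0.025,0,0.003],
    [-0.025,0,0.003],
    [-0.025,0,0.003],
    [-0.025,0,0.003],
    [-0.025,0,0.003],
    [-0.025,0,0.003],
    [-0.025,0,0.003],
    [-0.025,0,0.003],
    [-0.025,0,0.003],
    [-0.025,0,0.003],
    [-0.025,0,0.003],
    [-0.025,0,0.003],
    [-0.025,0,0.003],
    [-0.025,0,0.003],
    [-0.025,0,0.003],
    [-0.0143,0,0],
    [0,0,0],
    [0,0,0],
  ],
  turn=[0,0,0,0,0,0,0,0,0,0,0,0,0,0,0,0,0,0,3,3],
)

```text
time_s: 8.15
eef_pos: [571.7, 189.6, 215.6]
ee_rot: [0.482, -0.482, 0.518, -0.517]
force: [-0.4, -0.7, -1.0]
grip_width: 0.108
```

Emit:
drive_tool(
  gripper=[1,1,1,1],
  offset=[
    [0,0,0],
    [0,0,0],
    [0,0,0],
    [0,0,0],
  ],
  turn=[4,0,0,0],
)

```text
time_s: 8.48
eef_pos: [572.1, 188.4, 216.1]
ee_rot: [0.464, -0.465, 0.533, -0.533]
force: [-0.1, -0.2, -0.7]
grip_width: 0.108
```

```bash
cat > look.py <<'E'
from rig import ctrl
from h import *
import sys
from scipy.spatial.transform import Rotation as R
k=sys.argv[1]
s=ctrl.sense();c=ctrl.camera_params("wrist")
p,d=ctrl.capture("wrist")
T=np.eye(4);T[:3,:3]=R.from_quat(np.roll(s["ee_rot"],-1)).as_matrix();T[:3,3]=s["eef_pos"];print(s["eef_pos"].round(1),T[:3,:3].round(3).tolist(),s["grip_width"]*85,s["force"].round(1))
def fit(tag,Q):
    if len(Q)<20: print(tag,"few");return
    re=cv2.minAreaRect(Q[:,:2].astype(np.float32));w=np.linalg.eigh(np.cov(Q[:,:2].T))[1][:,1]
    print(tag,len(Q),np.round(re[0],1),np.round(re[1],1),round(re[2],1),"pca",round(np.degrees(np.arctan(w[1]/w[0])),1),Q.mean(0).round(1),"z",Q[:,2].min().round(),Q[:,2].max().round())
def run(n,d,c,V):
  for q in ["caddy","divider_yellow"]:
    for r in ctrl.regions_of(n,q):
      P=cloud(d,c,r["mask"],V)
      if np.hypot(*(np.median(P,0)[:2]-[571,188]))>110: continue
      if q=="caddy": fit(n+" rim",P[(P[:,2]>58)&(P[:,2]<72)]);fit(n+" base",P[P[:,2]<10])
      else:
        hi=np.percentile(P[:,2],99);fit(n+" ytop",P[P[:,2]>hi-5]);fit(n+" yall",P)
run("wrist",d,c,T@np.array(c["tool_from_camera"]))
ps=[p]
for n in ["scene","side"]:
    q,dd=ctrl.capture(n);ps.append(q);run(n,dd,ctrl.camera_params(n),None)
cr=[cv2.resize(ps[0],(400,300)),cv2.resize(ps[1][280:430,290:490],(400,300)),cv2.resize(ps[2][60:210,220:420],(400,300))]
cv2.imwrite(f"pics/{k}.png",np.vstack([np.hstack(cr[:2]),np.hstack([cr[2],cr[2]*0])])[:,:,::-1])
E
python3 look.py l4
```

```text
[572.1 188.4 216.1] [[-0.137, -0.0, 0.991], [-0.991, -0.0, -0.137], [0.0, -1.0, -0.0]] 9.183462001035693 [-0.1 -0.2 -0.7]
wrist rim 5689 [579.3 189.5] [ 56.2 168.2] 82.1 pca -8.4 [593.8 187.7  63.2] z 58.0 68.0
wrist base 6351 [571.7 190.6] [ 70.4 198.1] 82.1 pca -8.9 [603.6 186.2   5.4] z -1.0 10.0
wrist ytop 7176 [587.9 186.9] [ 9.9 98.1] 82.1 pca -7.9 [587.9 186.8 248.5] z 245.0 251.0
wrist yall 7754 [471.  202.8] [ 17.3 334.1] 81.7 pca -7.9 [590.1 186.5 246.3] z 1.0 251.0
scene rim 746 [573.5 190.9] [ 56.6 185.8] 81.4 pca -12.8 [583.9 197.   62.6] z 58.0 70.0
scene base 1590 [567.3 184.7] [ 82.3 213.4] 82.3 pca -8.9 [582.5 195.1   4.2] z -5.0 10.0
scene ytop 154 [577.1 204.3] [ 40.7 130.8] 81.1 pca -8.6 [596.  186.4 248.3] z 245.0 342.0
scene yall 863 [554.6 170.8] [142.8 102.7] 42.0 pca -3.0 [594.3 185.4 196.9] z -4.0 342.0
side rim 406 [566.8 186.6] [ 59.7 178. ] 80.9 pca -9.7 [565.  183.3  62.1] z 58.0 69.0
side base 419 [576.2 227.3] [154.2 198.7] 81.7 pca -12.2 [564.  171.9   4.5] z -3.0 10.0
side ytop 102 [570.2 186.2] [ 13.5 127.2] 82.9 pca -7.7 [568.8 185.6 247.4] z 244.0 252.0
side yall 1228 [583.4 350.8] [351.2 129.8] 85.6 pca -7.9 [572.4 186.  200. ] z -1.0 252.0
```

View pics/l4.png

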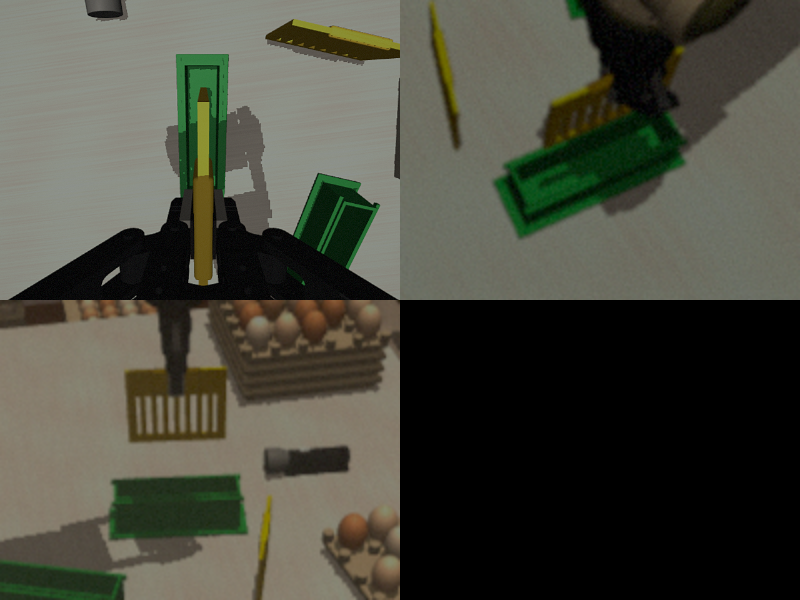

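Emit:
drive_tool(
  gripper=[1,1,1,1,1,1,1,1,1,1,1,1],
  offset=[
    [-0.001,0.01,0],
    [0,0.015,0],
    [0,0.015,0],
    [0,0.015,0],
    [0,0.01,0],
    [0,0.01,0],
    [0,0.01,0],
    [0,0.01,0],
    [0,0.01,0],
    [0,0.01,0],
    [0,0.01,0],
    [0,0,0],
  ],
  turn=[0,0,0,0,0,0,0,0,0,0,0,0],
)

```text
time_s: 9.93
eef_pos: [571.5, 189.3, 88.9]
ee_rot: [0.463, -0.465, 0.534, -0.533]
force: [-1.1, 0.5, -1.1]
grip_width: 0.109
```

Emit:
drive_tool(
  gripper=[1,1,1,1,1,1],
  offset=[
    [0,0.002,0],
    [0,0.002,0],
    [0,0.002,0],
    [0,0.002,0],
    [0,0,0],
    [0,0,0],
  ],
  turn=[0,0,0,0,0,0],
)

```text
time_s: 10.43
eef_pos: [572.5, 189.5, 83.4]
ee_rot: [-0.464, 0.464, -0.534, 0.534]
force: [0.7, 0.7, -1.3]
grip_width: 0.112
```

```bash
python3 look.py l5
```

```text
[572.5 189.5  83.4] [[-0.139, 0.0, 0.99], [-0.99, 0.0, -0.139], [-0.0, -1.0, 0.0]] 9.516425372410124 [ 0.7  0.7 -1.3]
wrist rim 12478 [574.  190.1] [ 56.3 178.9] 82.0 pca -7.8 [618.2 183.8  63.3] z 58.0 68.0
wrist base 12565 [600.2 186.6] [ 76.8 140. ] 82.0 pca -8.0 [618.6 184.    5.5] z 0.0 10.0
wrist ytop 7372 [588.1 187.8] [10.1 98.2] 82.2 pca -8.0 [588.1 187.8 115.9] z 112.0 159.0
wrist yall 8113 [561.2 191.6] [ 19.6 152.6] 78.2 pca -8.0 [590.3 187.5 112.3] z 4.0 159.0
scene rim 588 [573.8 190.1] [ 56.9 185. ] 82.1 pca -15.9 [597.6 195.2  62.5] z 58.0 72.0
scene base 972 [565.3 184.7] [ 84.2 216. ] 82.0 pca -14.6 [592.8 203.2   4.1] z -5.0 10.0
scene ytop 88 [610.6 185.3] [ 9.2 55.2] 83.4 pca -7.6 [607.4 185.2 115.2] z 113.0 119.0
scene yall 586 [573.9 183.7] [ 25.9 130.4] 79.3 pca -8.1 [601.6 186.6  66.4] z 2.0 119.0
side rim 300 [568. 184.] [ 54.4 179.5] 82.1 pca -8.1 [566.6 172.1  62.2] z 58.0 68.0
side base 390 [568.6 191. ] [ 81.1 199.1] 83.0 pca -9.7 [562.5 166.5   4.7] z -4.0 10.0
side ytop 77 [567.6 172.8] [ 43.4 126.8] 78.8 pca -8.5 [569.3 186.3 115.3] z 112.0 133.0
side yall 682 [578.  254.5] [209.3 133.8] 81.5 pca -6.6 [571.5 188.9  86.4] z -2.0 133.0
```

View pics/l5.png

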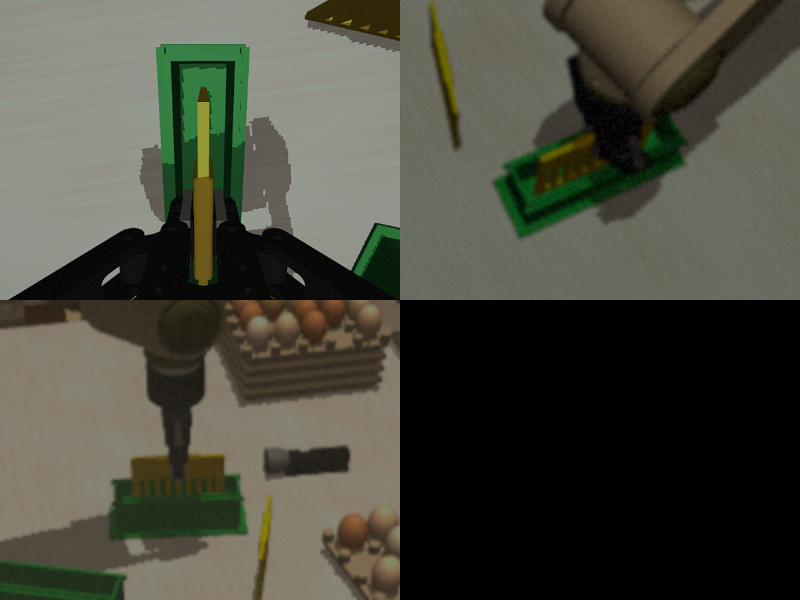

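Emit:
drive_tool(
  gripper=[1,1,1,1,1],
  offset=[
    [0,0.002,0],
    [0,0.0015,0],
    [0,0.001,0],
    [0,0,0],
    [0,0,0],
  ],
  turn=[0,0,0,0,0],
  force=30,
)

```text
time_s: 11.3
eef_pos: [572.4, 189.5, 78.7]
ee_rot: [0.464, -0.464, 0.534, -0.534]
force: [0.2, -0.3, -0.9]
grip_width: 0.114
```

Emit:
drive_tool(
  gripper=[1,1,1],
  offset=[
    [0,0.001,0],
    [0,0,0],
    [0,0,0],
  ],
  turn=[0,0,0],
)

```text
time_s: 11.55
eef_pos: [572.5, 189.5, 77.8]
ee_rot: [-0.464, 0.464, -0.534, 0.534]
force: [0.3, 0.1, 0.1]
grip_width: 0.111
```

Emit:
drive_tool(
  gripper=[1,1,1],
  offset=[
    [0,0.001,0],
    [0,0,0],
    [0,0,0],
  ],
  turn=[0,0,0],
)

```text
time_s: 11.8
eef_pos: [572.6, 189.5, 77.8]
ee_rot: [-0.464, 0.464, -0.533, 0.534]
force: [-3.9, 0.0, 7.7]
grip_width: 0.108
```

```bash
python3 look.py l6 | grep -E "ytop|^\["
```

```text
[572.6 189.5  77.8] [[-0.139, 0.001, 0.99], [-0.99, 0.0, -0.139], [-0.0, -1.0, 0.001]] 9.171806436181384 [-3.9  0.   7.7]
wrist ytop 7369 [588.1 187.9] [10.  98.5] 82.1 pca -8.0 [588.2 187.9 110.3] z 107.0 113.0
scene ytop 94 [600.8 208.8] [49.8 80.4] 23.1 pca -19.9 [608.2 187.8 115.8] z 107.0 317.0
side ytop 87 [570.4 187.9] [ 13.8 127.4] 79.9 pca -7.6 [573.9 187.3 108.7] z 106.0 112.0
```

Emit:
drive_tool(
  gripper=[1,1,1],
  offset=[
    [0,0.0005,0],
    [0,0,0],
    [0,0,0],
  ],
  turn=[0,0,0],
)

```text
time_s: 12.5
eef_pos: [572.6, 189.6, 77.8]
ee_rot: [-0.464, 0.464, -0.533, 0.534]
force: [-5.2, -1.1, 11.7]
grip_width: 0.109
```

View pics/l6.png

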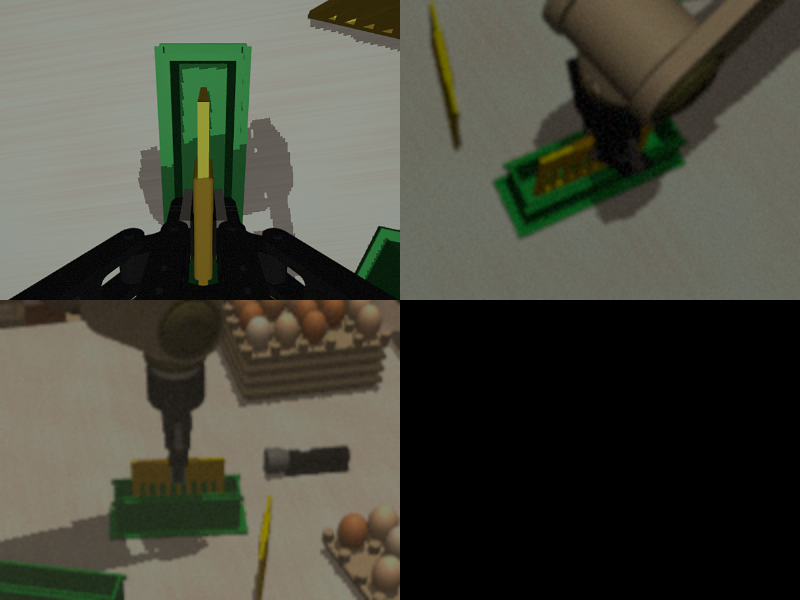

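Emit:
drive_tool(
  gripper=[0.9,0.87,0.84,0.81,0.78,0.75,0.72,0.69,0.66,0.62,0.58,0.52,0.45,0.38,0.3,0.2,0.1,0,0,0],
  offset=[
    [0,-0.0005,0],
    [0,0,0],
    [0,0,0],
    [0,0,0],
    [0,0,0],
    [0,0,0],
    [0,0,0],
    [0,0,0],
    [0,0,0],
    [0,0,0],
    [0,0,0],
    [0,0,0],
    [0,0,0],
    [0,0,0],
    [0,0,0],
    [0,0,0],
    [0,0,0],
    [0,0,0],
    [0,0,0],
    [0,0,0],
  ],
  turn=[0,0,0,0,0,0,0,0,0,0,0,0,0,0,0,0,0,0,0,0],
)

```text
time_s: 14.17
eef_pos: [572.5, 189.5, 76.8]
ee_rot: [0.464, -0.464, 0.534, -0.534]
force: [0.0, -0.2, 0.2]
grip_width: 0.999
```

```bash
python3 look.py l7 | grep -E "ytop|^\["
```

```text
[572.5 189.5  76.8] [[-0.139, -0.0, 0.99], [-0.99, 0.0, -0.139], [-0.0, -1.0, -0.0]] 84.89959872446703 [ 0.  -0.2  0.2]
wrist ytop 7477 [588.6 187.3] [10.  97.3] 82.0 pca -7.9 [588.3 187.3 110.3] z 107.0 112.0
scene ytop 99 [605.3 185.9] [37.5 57.2] 48.1 pca -9.8 [603.3 186.2 110.3] z 107.0 161.0
side ytop 68 [571.8 182.9] [ 84.3 100.6] 41.7 pca -8.3 [570.9 185.  110.3] z 107.0 141.0
```

View pics/l7.png

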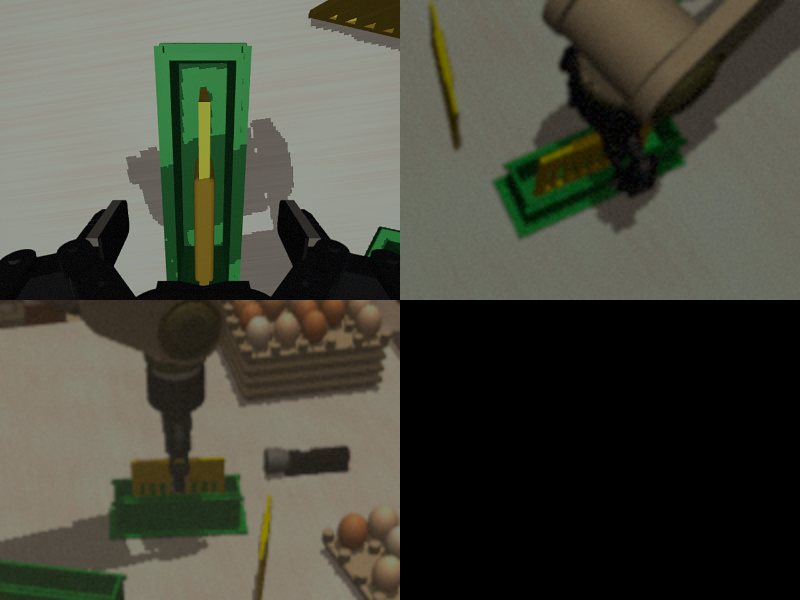

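It stands upright by itself with the fingers clear (bar at wrist (203,230), jaws at (105,235) and (300,235)). Retreating straight up.

Emit:
drive_tool(
  gripper=[0,0,0,0,0,0,0,0,0,0,0,0,0],
  offset=[
    [0,-0.004,0],
    [0,-0.008,0],
    [0,-0.012,0],
    [0,-0.015,0],
    [0,-0.02,0],
    [0,-0.02,0],
    [0,-0.02,0],
    [0,-0.02,0],
    [0,-0.02,0],
    [0,-0.01,0],
    [0,0,0],
    [0,0,0],
    [0,0,0],
  ],
  turn=[0,0,0,0,0,0,0,0,0,0,0,0,0],
)

```text
time_s: 15.7
eef_pos: [572.0, 189.4, 224.6]
ee_rot: [0.463, -0.464, 0.534, -0.533]
force: [-0.1, -0.9, 0.7]
grip_width: 1.0
```

```bash
python3 look.py l8 | grep -E "ytop|^\["; python3 - <<'E'
from rig import ctrl
from h import *
n="side";p,d=ctrl.capture(n);cv2.imwrite("pics/s8.png",p[:,:,::-1]);V=np.linalg.inv(ctrl.camera_params(n)["view"])
for q in ["divider_yellow","divider_red","divider_blue"]:
  for r in ctrl.pinpoint(n,q): print(q,round(r["score"],2),(V@np.append(r["centre"],1))[:3].round())
print(ctrl.sense()["time_s"])
E
```

```text
[572.  189.4 224.6] [[-0.139, -0.002, 0.99], [-0.99, -0.0, -0.139], [0.001, -1.0, -0.002]] 84.99714620754673 [-0.1 -0.9  0.7]
wrist ytop 2108 [572.6 190.5] [  9.7 129.7] 82.3 pca -7.8 [576.7 189.8 110.2] z 107.0 113.0
scene ytop 166 [590.7 189. ] [64.4 75.4] 41.1 pca -7.7 [584.8 189.4 111.2] z 107.0 244.0
side ytop 120 [570.5 187.9] [ 13.  127.6] 82.8 pca -7.7 [573.8 186.1 109. ] z 106.0 113.0
divider_yellow 0.69 [657.  32.   2.]
divider_yellow 0.56 [573. 190.   8.]
divider_red 0.93 [ 533. -160.    7.]
divider_blue 0.77 [ 538. -308.    2.]
16.35
```

View pics/l8.png

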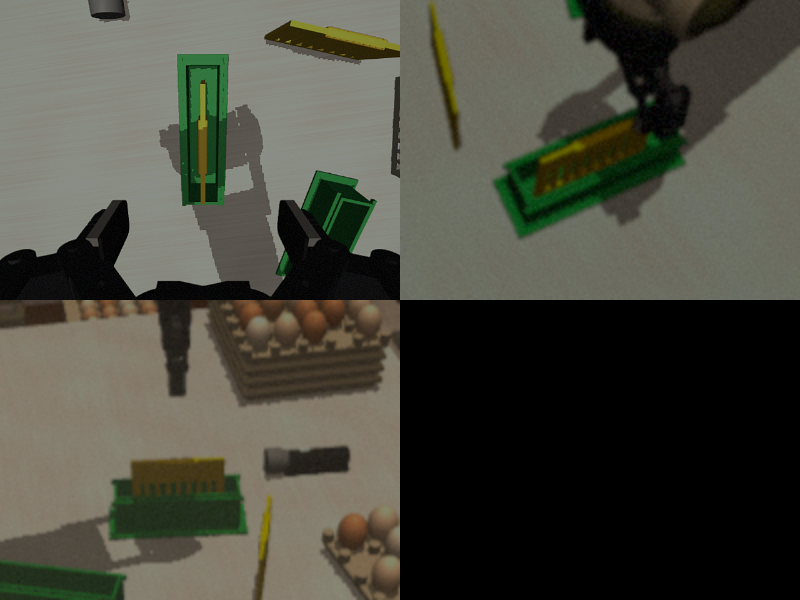

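View pics/s8.png

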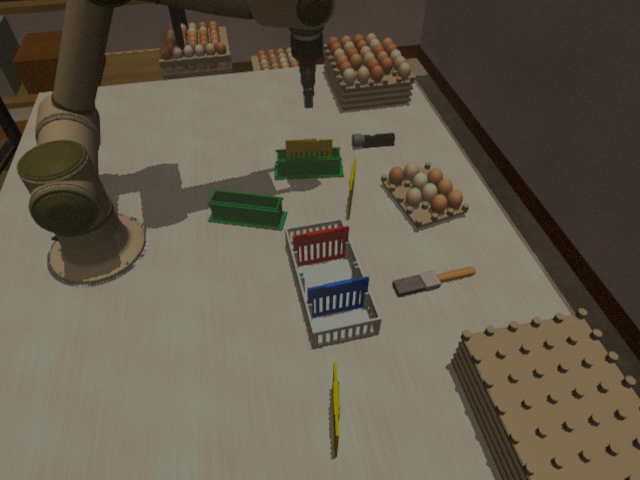

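The side view shows the yellow divider upright in the left caddy at (309,150). Red (321,243) and blue (337,295) are still in the basket, and the gripper is clear.

```bash
python3 -c "
from rig import ctrl
print(ctrl.finish_job())"
```

```text
the job is handed in; nothing more can be done
None
```

The yellow divider nearest the base is out of the basket and standing on the floor of the leftmost green caddy. I handed the job in at about 16.4 s.

- **Lift and placing:** I slid it straight up out of the middle slot, carried it over the red divider and lowered it foot first. I opened the jaws only after it touched the bottom: the tool stopped moving down, the force read 8 to 12 N, and the divider's top was at 110 mm, which matches 5 + 105 mm.
- **Last checks:** The divider stands free and upright, with its top at 110 mm. It is centred in the caddy at about (573, 190) mm and within about 0.5° of the caddy's direction. The red and blue dividers are still in their slots, and the open gripper is about 115 mm above the divider, touching nothing.
- **Disagreements:** Some of the scene and side depth fits were off because of mixed pixels at edges. I relied on the wrist camera fits, and the pictures agreed with them.

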